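Re-index the locking stop of a ware carrier

TASK

The ware carrier's sliding stop must be moved from the middle hole to the hole on the side where the bowl stands, so that the bowl cannot slide about when carried. Pull the spring plunger's black knob straight up and twist it a quarter turn into its rest notch, and let go so that it stays up by itself; then slide the stop along its rail by its upright tab, leaving the parked knob alone. Over the new hole, take the knob again and twist it back so that the plunger drops fully home and locks the stop, let go, and leave the bowl, the cup and the things on the table where they are.

Things in the scene. Friction and masses are not known exactly. Their poses are not given: they have to be found in the camera images.
- board: The ware carrier, fixed to the table: a plywood board 220 (x) x 410 (y) x 18 mm with low wooden lips (top 48 mm up) at its two y ends. Origin at the centre of its underside, on the table; x across the board, away from the robot, y along the board and the rail, z up. Along its robot-side edge, at x = -75 mm, runs an aluminium rail 40 mm wide, top 30 mm above the table.
- stop (a joint): Position of the sliding stop along the board's y, in m: 0 at the middle hole (start, locked), +0.060 over the +y hole, -0.060 over the -y hole; travel ends at +-0.072, so it can overshoot. About 3 N of friction; stays where left. The stop is a grey saddle on the rail (60 x 50 mm, top 50 mm above the table), and an aluminium cross bar 12 mm thick from it over the board in +x.
- tab_grip (a point): Grip point on the stop's upright aluminium tab: 12 mm thick along the board's y, 36 mm long along its x, top 115 mm above the table; the point lies on its middle plane 98 mm above the table (17 mm below its top), 95 mm in +x of the knob's axis.
- knob: The black bar-shaped knob on top of the plunger's vertical steel stem: bar 44 mm long (its own x), 14 mm wide (its y), 24 mm high. Origin on the knob's axis, 68 mm below the bar's centre; z up. At the start the bar lies along the board's x.
- knob_grip (a point): Centre of the black knob bar, on the plunger's axis; 98 mm above the table when the plunger is home, 109 mm when parked. Below the bar 14 mm of free stem (plunger home) above a square steel collar 30 mm wide whose top is 72 mm above the table.
- lift (a joint): Height of the plunger in m: 0 fully home (its 10 mm round-nosed pin 9 mm deep in the hole), 0.011 parked in the rest notch, 0.018 upper stop. A spring pulls it down, 6 N at 0 to 10 N at the top. Lowered up to about 5 mm off a hole's centre the round nose draws the stop into line; further off it lands on the rail and lift stays near 0.009.
- turn (a joint): Twist of the knob in rad, positive anticlockwise from above: 0 at the start; rest notch at +1.571 and likewise at -1.571, use either; limits +-1.65. A cross pin on the stem sits in the collar's slot and lets the knob twist only when raised to lift 0.014 or more. The notch is 3 mm deep: to leave it raise to 0.014 again, twist back to 0, lower.
- hole_plus (a point): Centre of the mouth, on the rail top, of the square 12.6 mm index hole on the board's +y side (60 mm from the middle hole).
- hole_minus (a point): The same for the index hole on the board's -y side.
- bowl_mid (a point): Centre, half-way up, of the raw clay bowl (100 mm across the rim, 46 mm high) that stands upright on the board in one of its two bays, some 134 mm along +y or -y of the board's centre and 45 mm to +x. It is the wider, lower vessel; its bay is the side to which the stop must go.
- cup_mid (a point): Centre, half-way up, of the small clay cup (68 mm across, 50 mm high) that stands in the other bay; to be left alone.
- tub_mid (a point): Centre of the empty clear plastic tub (104 mm across, 45 mm high) on the table beyond the board; a bystander.
- rib_mid (a point): Centre of the flat wooden rib (30 x 130 x 10 mm) lying on the table beyond the board; a bystander.

How it is judged:
On the way, in this order (a step that is already met when the one before it is completed fails the run):
1. the knob is parked: raised, turned a quarter into its rest notch (lift 8.5 to 13.5 mm, turn beyond 1.4 rad either way), and let go, for 0.3 s (value of joint lift between 0.0085 and 0.0135 m and (value of joint turn above 1.4 rad or value of joint turn below -1.4 rad) and contact force between the fingers and knob below 0.3 N), for 0.3 s.
2. with the knob still parked and not held, the stop has been slid more than 30 mm towards the bowl's side (all of step 1 and ((y of bowl_mid in the frame of board above 0 m and value of joint stop above 0.03 m) or (not (y of bowl_mid in the frame of board above 0 m) and value of joint stop below -0.03 m))), for 0.1 s.
At the end, for the whole second after the job is handed in: The stop is within 3 mm of the index hole on the bowl's side (joint +0.060 or -0.060), the plunger is fully home in it (lift under 2.5 mm), the knob is let go, and bowl and cup stand upright (within 0.1 rad) (((y of bowl_mid in the frame of board above 0 m and value of joint stop between 0.057 and 0.063 m) or (not (y of bowl_mid in the frame of board above 0 m) and value of joint stop between -0.063 and -0.057 m)) and value of joint lift below 0.0025 m and contact force between the fingers and knob below 0.3 N and angle between each of bowl_mid, cup_mid's own z axis and vertical below 0.1 rad); the robot touches nothing.
It fails at once if the bowl or the cup is shifted more than 8 mm (distance of any of bowl_mid, cup_mid from where it was at the start of the episode above 0.008 m).
It fails at once if the tub or the wooden rib is shifted more than 20 mm (distance of any of tub_mid, rib_mid from where it was at the start of the episode above 0.02 m).
It also fails if it takes over 69 s, if anything falls off the work surface, if the arm or the gripper's body presses on something with over 40 N, if the wrist force passes 120 N, or if a joint passes its speed limit or range.

ROBOT

A 7-joint arm with a two-finger parallel gripper is mounted at the origin on the work surface. World frame = base frame: x ahead of the robot, y to its left, z up, the work surface at z = 0. Lengths are in m, angles in rad, forces in N, time in s.
With the tool pointing down it reaches from about 0.35 to 0.9 m from the base axis. Payload 8.1 kg.
Tool frame: the origin (TCP) lies at the very end of the fingers, on their centre line; the grasp point (between the pads) lies 19 mm behind it (robot.grasp_offset is the distance from the TCP to the grasp point, in m); z points along the fingers, y is the direction in which the jaws open and shut (so a half turn about z gives the same grasp; the last joint's range is limited). The gripper opens to 92 mm and grips with 3 to 60 N. Pads are 19 mm wide; open, the fingers measure 130 mm over their backs; the gripper's body (75 mm by 190 mm) begins 47 mm behind the grasp point.
Start: joints at [1.177, 0.434, 0.025, 1.573, -0.012, 1.134, -0.075], TCP at [0.179, -0.599, 0.192] pointing down, gripper open.
Joint ranges: [-2.62, 2.62], [-0.44, 2.09], [-1.27, 1.32], [0.08, 2.57], [-1.32, 4.46], [0.12, 2], [-2.74, 2.74]. Speed limits (rad/s): [2.22, 2.22, 3.01, 3.01, 3.14, 3.14, 3.14].

INTERFACE

Orientations are given as a rotation vector (axis times angle).
In Python, from plant import robot, gripper_to, status, eyes, models gives the robot as it stands. Calls block until the motion is done:
- robot.movep(position, orientation): joint-space move of the TCP to a pose.
- robot.move_l(position, frame=None, speed=0.15, f_stop=None): straight line of the TCP; frame=None keeps the orientation; speed is the mean speed in m/s. With f_stop (N) it stops when the force on the tool has changed by that much, and returns True; else False.
- robot.move_joints(angles): joint-space move.
- gripper_to(opening): finger opening in m; the grip force is fixed at half the most; returns when the fingers have stopped.
- robot.wait(seconds).
- robot.ik(position, orientation): joint angles nearest the present ones, or None.
- status.observe(): the state.
- eyes.snapshot(name): name is "side" or "top" or "wrist"; returns the picture (420x560x3 uint8, red, green, blue); there is no depth.
- eyes.calibration(name): a dict with "K" (3x3 intrinsics, pixels), "rvec" (rotation vector, rad) and "tvec" (3), from world to camera coordinates, as OpenCV has them; the wrist camera has in their place "hand_eye" (4x4, takes a point from camera to tool coordinates, whose origin is the TCP and whose axes are the flange's). Camera axes: x right, y down, z forward; pixel columns grow to the right and rows downward; lengths in m; the calibration is good to about 2 mm. A picture is of the moment at which its call begins: read the wrist's pose just before it. calibration takes no time and is no camera call.
A pose or a line that the arm cannot do raises robot.Unreachable and nothing moves.
- robot.sign_off(): hands the job in, once; it reports no verdict.
Trained networks look in the newest picture that a camera, given by its name, has taken for a name from the list of things; names that differ only in an ending like _2 or _b are one class to them, and where a whole thing is asked for, a point or a joint stands for the part that bears it (a point fixed in the world has none). Each returns a list of dicts, best first, with "score" (0 to 1); they miss things now and then, are a little off and sometimes report something else, mostly with a low value. They report only what shows in the picture. A call takes as long as a camera call.
- models.outline_of(target, camera): "pixels" (420x560 bool, what is visible of it) and "at" ([column, row] in pixels, amid what is visible of it).
- models.tip_of(target, camera): "at" ([column, row] in pixels: a listed point, or the origin of a listed thing).
The state is a dict: "time_s": time; "q": joint angles; "joint_vel": joint speeds; "joint_torque": joint torques, N m; "tool_pos": TCP position; "tool_rot": TCP orientation; "contact_force": force on the tool from outside, world axes, zero at the start; "ft_torque": the same for the moment, N m; "width": finger opening in m.
Only numpy, scipy, OpenCV 4.12 (cv2) and the standard library are available. Lean on these libraries where they do the work, as an engineer would, in place of code of your own. Each camera call takes 0.05 s, during which the arm holds its last target. There are 200 camera calls.

## Working session

There is one attempt and no reset: what is moved stays moved. The work goes in short steps, each a Python script; the robot and the scene stay as the last script left them, time stands still between calls to the robot, and variables do not carry over. Pictures are saved under pics/ and viewed, about 8 in all and at most 12, crops included, and the job is handed in when it is done.

```bash
mkdir -p pics; ls; cat > h.py <<'E'
import numpy as np, cv2
from scipy.spatial.transform import Rotation as R
from plant import robot, gripper_to, status, eyes, models
def cam(n):
    c=eyes.calibration(n); K=np.array(c["K"])
    if "rvec" in c:
        M=cv2.Rodrigues(np.array(c["rvec"],float))[0]; return K,M,np.array(c["tvec"],float).ravel()
    s=status.observe(); T=np.eye(4); T[:3,:3]=R.from_rotvec(s["tool_rot"]).as_matrix(); T[:3,3]=s["tool_pos"]
    W=np.linalg.inv(T@np.array(c["hand_eye"])); return K,W[:3,:3],W[:3,3]
def at_z(px,z,c):
    K,M,t=c; d=M.T@np.linalg.inv(K)@np.array([px[0],px[1],1.]); o=-M.T@t
    return o+d*(z-o[2])/d[2]
def snap(n,f=None):
    c=cam(n); im=eyes.snapshot(n)
    if f: cv2.imwrite("pics/"+f,cv2.cvtColor(im,cv2.COLOR_RGB2BGR))
    return c
def tri(obs):
    A=[]
    for px,(K,M,t) in obs:
        P=K@np.c_[M,t]; A+= [px[0]*P[2]-P[0],px[1]*P[2]-P[1]]
    v=np.linalg.svd(np.array(A))[2][-1]; return v[:3]/v[3]
E
cat > a.py <<'E'
from h import *
cs={n:snap(n,n+"0.png") for n in("top","side")}
H=dict(knob_grip=.098,tab_grip=.098,hole_plus=.03,hole_minus=.03,bowl_mid=.041,cup_mid=.043,board=0,knob=.03,tub_mid=.022,rib_mid=.005)
for t,z in H.items():
    o=[]
    for n in cs:
        r=models.tip_of(t,n)
        if r:
            print(t,n,np.round(r[0]["at"],1),round(r[0]["score"],2),np.round(at_z(r[0]["at"],z,cs[n]),3)); o.append((r[0]["at"],cs[n]))
    if len(o)==2: print("   tri",np.round(tri(o),3))
print(status.observe())
E
python3 a.py; python3 -c "
import cv2,numpy as np
cv2.imwrite('pics/both.png',cv2.resize(np.hstack([cv2.imread('pics/top0.png'),cv2.imread('pics/side0.png')]),None,fx=.71,fy=.71))"
```

```text
pics
knob_grip top [287.5 267.8] 0.65 [0.545 0.04  0.098]
knob_grip side [238.2 222.6] 0.71 [0.538 0.044 0.098]
   tri [0.541 0.041 0.102]
tab_grip top [280.8 218.9] 0.77 [0.634 0.054 0.098]
tab_grip side [278.9 204.5] 0.75 [0.628 0.053 0.098]
   tri [0.632 0.055 0.095]
hole_plus top [256.7 274.4] 0.69 [0.535 0.097 0.03 ]
hole_plus side [225.  222.1] 0.55 [0.53  0.108 0.03 ]
   tri [0.531 0.098 0.042]
hole_minus top [314.2 268.1] 0.56 [ 0.55  -0.013  0.03 ]
hole_minus side [254.8 263.3] 0.96 [ 0.546 -0.012  0.03 ]
   tri [ 0.548 -0.013  0.031]
bowl_mid top [347.  208.2] 0.67 [ 0.667 -0.075  0.041]
bowl_mid side [260.9 173.9] 0.68 [0.648 0.193 0.041]
   tri [ 0.589 -0.033  0.301]
cup_mid top [346.6 205.6] 0.86 [ 0.672 -0.074  0.043]
cup_mid side [326.4 263.8] 0.62 [ 0.668 -0.079  0.043]
   tri [ 0.672 -0.075  0.035]
board top [282.7 233.7] 0.75 [0.619 0.049 0.   ]
board side [272.2 237.7] 0.56 [0.611 0.05  0.   ]
   tri [ 0.615  0.05  -0.   ]
knob top [285.9 272. ] 0.67 [0.541 0.041 0.03 ]
knob side [240.4 241.1] 0.62 [0.541 0.049 0.03 ]
   tri [0.539 0.042 0.041]
tub_mid top [233.3 1
[... 266 characters left out ...]
, 'q': array([ 1.17736741,  0.43450927,  0.02499519,  1.57319161, -0.01156887,
        1.13398901, -0.07511762]), 'joint_vel': array([-1.43655939e-03,  2.92793242e-04,  2.55665161e-04,  9.72606732e-04,
       -3.58527098e-05, -4.15928939e-04,  1.60019271e-03]), 'joint_torque': array([-7.07902855e-04, -6.67680287e+01,  9.83231999e-01, -3.14816201e+01,
       -6.09502662e-02,  3.26900231e-02, -2.47372350e-05]), 'tool_pos': array([ 0.17918991, -0.5987869 ,  0.19243928]), 'tool_rot': array([ 3.10840086e+00,  4.55084791e-01, -4.23729282e-05]), 'contact_force': array([ 0.15408046,  0.55303544, -0.37280064]), 'ft_torque': array([ 0.02591667, -0.00554232,  0.05295713]), 'width': 0.09184817748999745}
```

View pics/both.png

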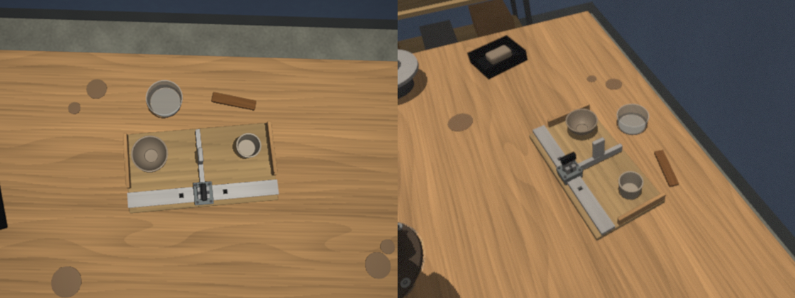

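Bowl on the +y side (top image, left at about (210,217) full-res; the "bowl_mid" top hit landed on the cup and is wrong, side hit agrees). Cup on −y, board yaw ≈ 0.14 rad. Target stop = +0.060. Next I look from above.

```bash
cat > b.py <<'E'
from h import *
psi=0.14
ori=lambda p:(R.from_euler('z',p)*R.from_euler('x',np.pi)).as_rotvec()
for p in (psi,psi+np.pi,psi+np.pi/2,psi-np.pi/2):
    q=robot.ik([.541,.041,.26],ori(p)); print(round(p,2),None if q is None else np.round(q,2))
robot.movep([.541,.041,.26],ori(psi))
c=snap("wrist","w0.png")
for t,z in dict(knob_grip=.098,tab_grip=.098,hole_plus=.03,hole_minus=.03,bowl_mid=.041).items():
    r=models.tip_of(t,"wrist")
    for k in r[:2]: print(t,np.round(k["at"],1),round(k["score"],2),np.round(at_z(k["at"],z,c),4))
s=status.observe();print(s["time_s"],s["tool_pos"],np.round(s["q"],3))
r=models.outline_of("knob","wrist")
if r:
    m=r[0]["pixels"];print(cv2.minAreaRect(np.argwhere(m)[:,::-1].astype(np.float32)))
print(eyes.calibration("wrist"))
E
python3 b.py
```

```text
0.14 [ 0.31  0.32 -0.63  1.63  0.2   1.25 -1.8 ]
3.28 [ 0.53  0.41 -0.97  1.62  0.35  1.3   1.21]
1.71 [ 0.39  0.35 -0.75  1.63  0.25  1.27 -0.27]
-1.43 [-0.99  0.4   1.17  1.73 -0.38  1.27 -2.74]
knob_grip [273.8 176.2] 0.69 [0.544  0.0449 0.098 ]
tab_grip [278.2  72.3] 0.9 [0.6376 0.0537 0.098 ]
hole_plus [219.4 162. ] 0.96 [0.5368 0.1069 0.03  ]
hole_minus [332.8 167.3] 0.94 [ 0.5486 -0.0213  0.03  ]
hole_minus [413.   53.2] 0.57 [ 0.6786 -0.0822  0.03  ]
bowl_mid [146.1  49.9] 0.93 [0.6428 0.1895 0.041 ]
4.0083 [0.54103221 0.04073673 0.25994367] [ 0.308  0.321 -0.634  1.633  0.198  1.253 -1.795]
((278.2839660644531, 179.49415588378906), (15.723989486694336, 47.22599792480469), 1.5481576919555664)
{'K': array([[377.55186703,   0.        , 278.18484235],
       [  0.        , 377.55186703, 208.43868016],
       [  0.        ,   0.        ,   1.        ]]), 'hand_eye': array([[ 3.73614873e-04, -9.55155919e-01, -2.96103076e-01,
         8.13603269e-02],
       [ 9.99998920e-01,  7.77673556e-04, -1.24681255e-03,
         1.10587879e-04],
       [ 1.42117192e-03, -2.96102290e-01,  9.55155178e-01,
        -1.93664386e-01],
       [ 0.00000000e+00,  0.00000000e+00,  0.00000000e+00,
         1.00000000e+00]])}
```

View pics/w0.png

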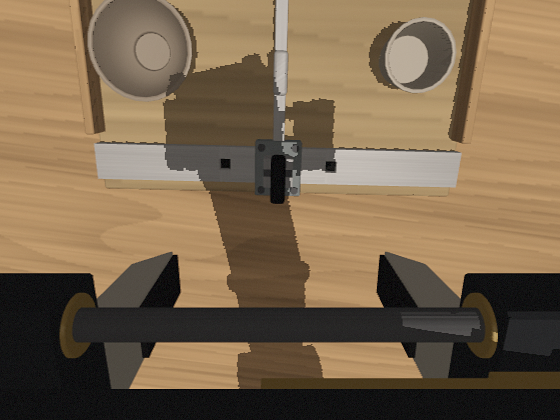

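The wrist view shows holes at (225,163) and (331,167), the knob bar centred at ~(278,179) (top face) and the tab at ~(281,72). Bowl left (+y), cup right. I'll compute yaw and positions from these pixels.

```bash
cat > c.py <<'E'
from h import *
c=cam("wrist")
a=at_z((225,163),.03,c);b=at_z((331,167),.03,c);d=a-b
print(a,b,np.linalg.norm(d),"yaw",np.arctan2(-d[0],d[1]),(a+b)/2)
for z in(.098,.104,.11): print(z,at_z((278.3,179.5),z,c))
t=at_z((281,72),.105,c);print(t)
for n in("knob","tab_grip"):
    for k in models.outline_of(n,"wrist")[:1]:
        m=k["pixels"];p=np.argwhere(m)[:,::-1];print(n,p.min(0),p.max(0),k["at"])
im=cv2.imread("pics/w0.png")[30:230,200:360];cv2.imwrite("pics/w0c.png",cv2.resize(im,None,fx=3,fy=3,interpolation=2))
E
python3 c.py
```

```text
[0.53637151 0.10146611 0.03      ] [ 0.54864942 -0.01822773  0.03      ] 0.12032191559811713 yaw 0.10222006377881085 [0.54251047 0.04161919 0.03      ]
0.098 [0.54125636 0.04110619 0.098     ]
0.104 [0.54261182 0.04129069 0.104     ]
0.11 [0.54396728 0.0414752  0.11      ]
[0.63780349 0.0523506  0.105     ]
knob [270 156] [286 203] [275.5, 180.4]
tab_grip [255   0] [301 202] [279.6, 146.2]
```

View pics/w0c.png

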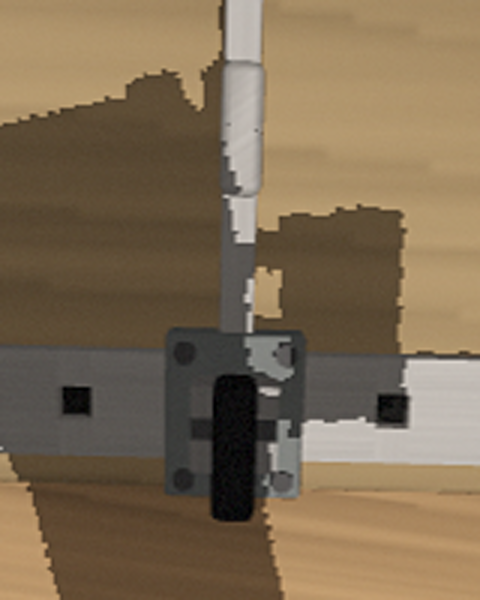

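```bash
cat >> h.py <<'E'
YAW=0.103; KN=np.array([.5425,.0415]); BX=np.array([np.cos(YAW),np.sin(YAW)]); BY=np.array([-np.sin(YAW),np.cos(YAW)])
ori=lambda p:(R.from_euler('z',p)*R.from_euler('x',np.pi)).as_rotvec()
def rep(m=""):
    s=status.observe(); print(m,"t%.2f"%s["time_s"],np.round(s["tool_pos"],4),"F",np.round(s["contact_force"],1),"M",np.round(s["ft_torque"],2),"w%.4f"%s["width"],"q7 %.3f"%s["q"][6]); return s
def up(dz,v=.1,**k):
    p=np.array(status.observe()["tool_pos"]); p[2]+=dz; return robot.move_l(p,speed=v,**k)
def twist(a):
    q=np.array(status.observe()["q"]); q[6]+=a; robot.move_joints(q)
E
cat > d.py <<'E'
from h import *
gripper_to(.045)
robot.movep([*KN,.15],ori(YAW)); rep("above")
robot.move_l([*KN,.080],speed=.08,f_stop=8); rep("down")
gripper_to(0.0); rep("grip")
up(.0165,.03); rep("up")
twist(np.pi/2); rep("twisted")
c=snap("side","s1.png")
E
python3 d.py; python3 -c "
import cv2
im=cv2.imread('pics/s1.png')[130:290,150:350];cv2.imwrite('pics/s1c.png',cv2.resize(im,None,fx=3,fy=3))"
```

```text
above t5.58 [0.5428 0.0418 0.1507] F [-0.7  0.4  0.3] M [ 0.02 -0.07  0.02] w0.0451 q7 -1.900
down t6.60 [0.5429 0.0417 0.0804] F [-0.3  0.2  0.8] M [0.05 0.01 0.  ] w0.0450 q7 -1.961
grip t7.46 [0.5425 0.0415 0.08  ] F [-0.  -0.   0.5] M [0.02 0.02 0.03] w0.0005 q7 -1.961
up t8.16 [0.5425 0.0414 0.0965] F [0.  0.1 0. ] M [ 0.03 -0.05  0.  ] w0.0003 q7 -1.946
twisted t9.56 [0.5424 0.0414 0.0964] F [ 0.2  0.4 -0.6] M [ 0.03 -0.1  -0.03] w0.0003 q7 -0.376
```

View pics/s1c.png

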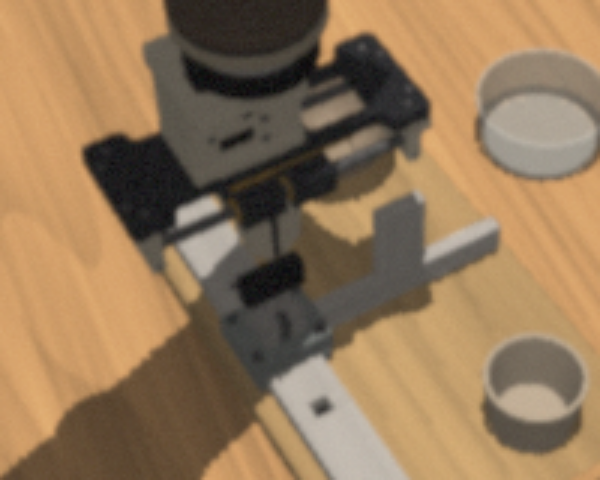

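The fingers closed on nothing (width 0.0003), and the knob appears untouched, in front of the fingers at crop (270,278). I'll look from the wrist and compare projections.

```bash
cat > e.py <<'E'
from h import *
s=rep()
for n in("side","top"):
    K,M,t=cam(n)
    for z in (0,.019,.066):
        p=np.array(s["tool_pos"])+[0,0,z]; x=K@(M@p+t); print(n,z,np.round(x[:2]/x[2],1), "crop",np.round((x[:2]/x[2]-[150,130])*3))
snap("wrist","w1.png");snap("top","t1.png")
a=cv2.imread("pics/w1.png");b=cv2.imread("pics/t1.png")[180:320,200:380]
b=cv2.resize(b,(540,420));cv2.imwrite("pics/wt1.png",cv2.resize(np.hstack([a,b]),None,fx=.72,fy=.72))
for n in("wrist","top"):
    for t in("knob_grip","tab_grip"):
        r=models.tip_of(t,n); 
        if r: print(n,t,r[0]["at"],r[0]["score"],at_z(r[0]["at"],.098,cam(n)))
E
python3 e.py
```

```text
t9.61 [0.5424 0.0414 0.0964] F [-0.1 -0.4 -0.1] M [-0.02 -0.15 -0.  ] w0.0003 q7 -0.376
side 0 [240.7 223.5] crop [272. 280.]
side 0.019 [240.1 217.3] crop [270. 262.]
side 0.066 [238.6 201.3] crop [266. 214.]
top 0 [286.6 269.3] crop [410. 418.]
top 0.019 [286.9 268.7] crop [411. 416.]
top 0.066 [287.5 267.2] crop [413. 412.]
wrist knob_grip [274.7, 247.8] 0.94 [0.54168677 0.03972029 0.098     ]
wrist tab_grip [451.9, 240.6] 0.95 [0.63770657 0.05388612 0.098     ]
```

View pics/wt1.png

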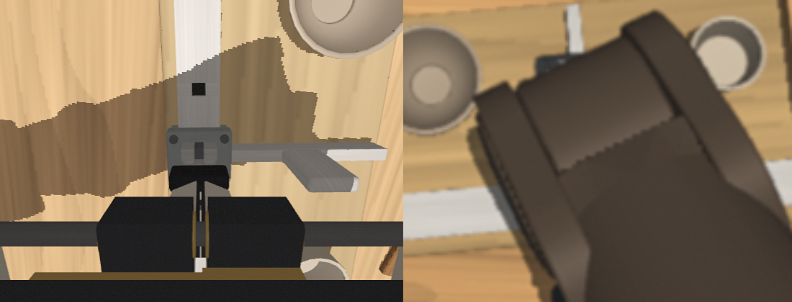

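```bash
python3 -c "
import cv2,numpy as np
a=cv2.resize(cv2.imread('pics/w1.png')[150:300,200:360],None,fx=3,fy=3,interpolation=2)
b=cv2.resize(cv2.imread('pics/s1.png')[180:255,200:265],(390,450),interpolation=2)
o=np.hstack([np.clip(a*1.8,0,255),np.clip(b*1.8,0,255)]).astype(np.uint8);cv2.imwrite('pics/z1.png',cv2.resize(o,None,fx=.9,fy=.9))"
```

```text
(no output)
```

View pics/z1.png

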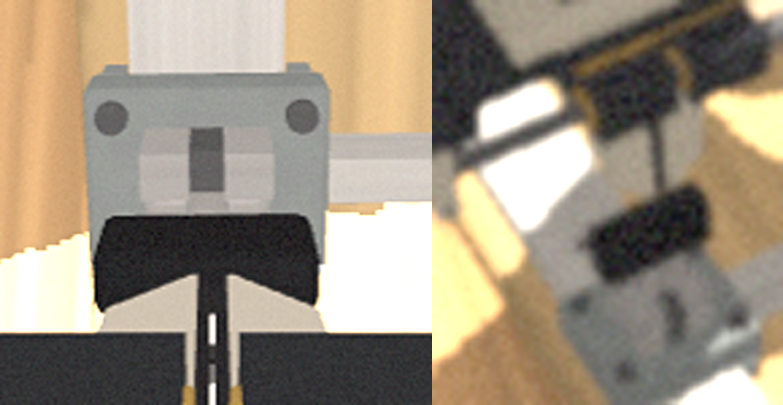

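The fingers end just above the bar in both the wrist and side views, even though the TCP reads 0.096, which is below the bar top (0.110). The real fingertips seem to sit about 25–30 mm above where the reported TCP puts them. A light touch on the knob's top (known height 0.110) will measure that.

```bash
cat > f.py <<'E'
from h import *
p=[*KN,.060]
hit=robot.move_l(p,speed=.02,f_stop=4); s=rep("hit %s"%hit)
up(.02,.1); rep()
E
python3 f.py
```

```text
hit True t10.98 [0.5428 0.0415 0.0759] F [-1.3  0.5  7.5] M [-0.18  0.23 -0.04] w0.0001 q7 -0.395
 t11.34 [0.5431 0.0415 0.096 ] F [-0.1 -0.6 -0.4] M [-0.01 -0.11 -0.  ] w0.0006 q7 -0.376
```

Contact came at TCP z 0.076, and the open-finger corners in the first wrist picture independently give the tips 34 mm behind the reported TCP. So real fingertips = TCP z + 0.034. I'll plan with that: grasp the bar with tips at ~0.083, which is TCP 0.049.

```bash
echo 'OFF=0.034  # real fingertips sit this much above the reported TCP' >> h.py
cat > d.py <<'E'
from h import *
twist(-np.pi/2)
gripper_to(.045); rep("above")
hit=robot.move_l([*KN,.083-OFF],ori(YAW),speed=.06,f_stop=6); rep("down %s"%hit)
gripper_to(0.0); s=rep("grip")
if s["width"]<.008: raise SystemExit("no grip")
up(.0165,.03); rep("up")
twist(np.pi/2); rep("twisted")
c=snap("side","s2.png"); snap("wrist","w2.png")
E
python3 d.py; python3 -c "
import cv2,numpy as np
a=cv2.resize(cv2.imread('pics/w2.png')[130:330,180:380],(400,400),interpolation=2)
b=cv2.resize(cv2.imread('pics/s2.png')[180:255,195:270],(400,400),interpolation=2)
cv2.imwrite('pics/z2.png',np.clip(np.hstack([a,b])*1.8,0,255))"
```

```text
above t13.62 [0.5431 0.0415 0.096 ] F [-0.7  0.4  0.7] M [ 0.01  0.05 -0.03] w0.0450 q7 -1.947
down False t14.55 [0.5428 0.0416 0.0493] F [ 0.7 -0.2 -0.7] M [-0.03 -0.02  0.  ] w0.0446 q7 -1.991
grip t15.15 [0.5426 0.0413 0.0491] F [-0.7 -1.3  2.7] M [-0.1   0.17 -0.03] w0.0135 q7 -1.991
up t15.85 [0.5424 0.0413 0.0654] F [  2.7  -0.  -10.4] M [ 0.06 -0.6   0.01] w0.0144 q7 -1.974
twisted t17.25 [0.5414 0.0416 0.0651] F [ -1.8   2.4 -11.5] M [0.71 0.47 0.01] w0.0138 q7 -0.405[ WARN:0@0.078] global loadsave.cpp:1063 imwrite_ Unsupported depth image for selected encoder is fallbacked to CV_8U.
```

View pics/z2.png

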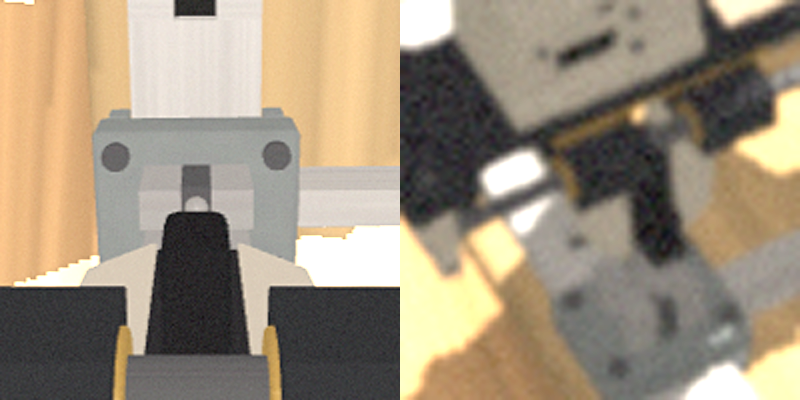

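Good grip (13.5 mm) and the bar is turned along y. I'll lower it into the notch, let go, then move to the tab and slide.

```bash
cat > g.py <<'E'
from h import *
up(-.007,.04); rep("lowered")
gripper_to(.045); rep("open"); robot.wait(.2)
up(.075,.2); robot.wait(.2)
T=KN+.095*BX
robot.movep([*T,.13],ori(YAW)); rep("over tab")
snap("wrist","w3.png"); c=cam("wrist")
for t,z in dict(knob_grip=.109,tab_grip=.098).items():
    for k in models.tip_of(t,"wrist")[:1]: print(t,k["at"],k["score"],at_z(k["at"],z,c))
hit=robot.move_l([*T,.090-OFF],speed=.1,f_stop=6); rep("down %s"%hit)
if hit: up(.05); raise SystemExit
gripper_to(0.); s=rep("grip")
if s["width"]<.007: raise SystemExit("no grip")
D=T+.06*BY
robot.move_l([*D,s["tool_pos"][2]],speed=.04); rep("slid"); print("want",D)
snap("top","t4.png"); snap("side","s4.png")
E
python3 g.py
```

```text
lowered t17.68 [0.5417 0.0413 0.0592] F [-8.7  1.3  9.7] M [0.19 1.79 0.03] w0.0138 q7 -0.412
open t18.39 [0.5415 0.0414 0.0581] F [0.3 0.6 0.6] M [-0.05 -0.15  0.01] w0.0451 q7 -0.411
over tab t20.57 [0.6366 0.0512 0.1296] F [-0.1 -0.7  0.4] M [ 0.02 -0.03 -0.  ] w0.0448 q7 -1.725
knob_grip [278.6, 362.4] 0.56 [0.54222294 0.04115607 0.109     ]
tab_grip [277.9, 223.5] 0.98 [0.63801551 0.05169977 0.098     ]
down False t21.61 [0.6375 0.0514 0.0566] F [ 0.2 -0.5  0.1] M [-0.03 -0.05 -0.04] w0.0450 q7 -1.745
grip t22.23 [0.6371 0.0512 0.0561] F [-0.4 -0.2  2.7] M [-0.07  0.04  0.3 ] w0.0119 q7 -1.745
slid t23.88 [0.6302 0.1122 0.0561] F [-3.9 -1.6  5.4] M [-0.5   0.62  0.28] w0.0117 q7 -1.840
want [0.63082744 0.11094972]
```

```bash
cat > i.py <<'E'
from h import *
s=rep("settled"); T=KN+.095*BX
print("stop est",(np.array(s["tool_pos"])[:2]-T)@BY)
gripper_to(.045); up(.09,.2)
K2=KN+.06*BY
robot.movep([*K2,.20],ori(YAW)); robot.wait(.2); rep("over knob")
snap("wrist","w5.png"); c=cam("wrist")
for t,z in dict(knob_grip=.109,tab_grip=.098,hole_minus=.03).items():
    for k in models.tip_of(t,"wrist")[:1]:
        P=at_z(k["at"],z,c); print(t,np.round(k["at"]),k["score"],P,"board xy rel knob0",(P[:2]-KN)@BX,(P[:2]-KN)@BY)
E
python3 i.py
```

```text
settled t23.98 [0.6301 0.1122 0.0561] F [-3.7 -2.3  4.9] M [-0.61  0.71  0.22] w0.0118 q7 -1.840
stop est 0.06130208312368073
over knob t26.03 [0.5365 0.101  0.1988] F [ 0.3 -0.6 -0.2] M [ 0.05  0.03 -0.02] w0.0446 q7 -1.827
knob_grip [274. 200.] 0.87 [0.53635092 0.10465779 0.109     ] board xy rel knob0 0.000377261641488258 0.06345530547425614
tab_grip [277.  72.] 0.67 [0.63081483 0.11203919 0.098     ] board xy rel knob0 0.09509947887901082 0.06108499176849329
hole_minus [404. 176.] 0.77 [ 0.55107452 -0.02040439  0.03      ] board xy rel knob0 0.0021641896448980377 -0.06245792640294428
```

View pics/w5.png

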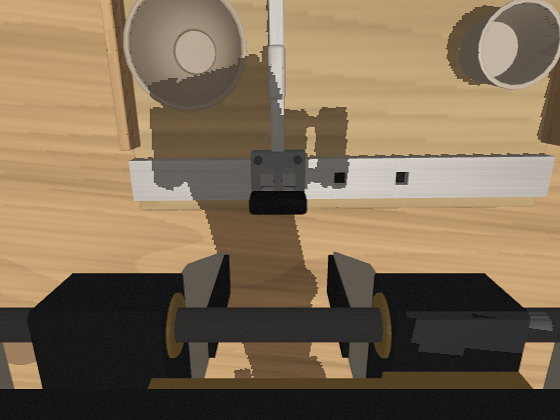

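The view confirms it: knob parked at (278,203), middle and −y holes at (340,178) and (402,178), even spacing of 62 px, so the stop is over the +y hole to about 1 mm. Next I re-grip, twist back and lower.

```bash
cat > j.py <<'E'
from h import *
K2=KN+.061*BY
robot.movep([*K2,.13],ori(YAW+np.pi/2)); rep("over")
hit=robot.move_l([*K2,.094-OFF],speed=.06,f_stop=6); rep("down %s"%hit)
if hit: up(.05); raise SystemExit
gripper_to(0.); s=rep("grip")
if not .011<s["width"]<.018: raise SystemExit("bad grip")
up(.0055,.03); rep("up")
twist(-np.pi/2); rep("twisted back")
up(-.0165,.03); rep("lowered")
robot.wait(.2); rep()
gripper_to(.045); rep("open")
up(.10,.2)
robot.movep([*(K2),.21],ori(YAW)); robot.wait(.2)
snap("wrist","w6.png"); c=cam("wrist"); snap("side","s6.png")
for t in("knob_grip","tab_grip"):
  for n in("wrist","side"):
    for k in models.tip_of(t,n)[:1]:
        P=at_z(k["at"],.098,cam(n)); print(t,n,np.round(k["at"]),k["score"],P,(P[:2]-KN)@BX,(P[:2]-KN)@BY)
rep()
a=cv2.resize(cv2.imread('pics/w6.png')[100:260,180:440],(650,400))
b=cv2.resize(cv2.imread('pics/s6.png')[160:280,180:300],(400,400))
cv2.imwrite('pics/z6.png',cv2.resize(np.hstack([a,b]),None,fx=.75,fy=.75))
E
python3 j.py
```

```text
over t27.50 [0.5364 0.1022 0.1301] F [0.1 0.3 0.8] M [-0.   -0.14 -0.02] w0.0451 q7 -0.422
down False t28.82 [0.5365 0.1023 0.0604] F [ 0.4  0.1 -0.3] M [-0.06 -0.15  0.02] w0.0448 q7 -0.477
grip t29.42 [0.5349 0.102  0.06  ] F [-4.3 -0.8  5.9] M [-0.17  1.06  0.02] w0.0140 q7 -0.477
up t29.76 [0.5345 0.1019 0.0651] F [ -0.3   1.8 -10.8] M [ 0.23 -0.31 -0.01] w0.0138 q7 -0.473
twisted back t31.16 [0.535  0.1014 0.065 ] F [  3.3  -1.8 -10.1] M [-0.56 -0.99 -0.01] w0.0136 q7 -2.042
lowered t31.86 [0.5352 0.1017 0.0492] F [ 0.5 -2.6  5.1] M [-0.74  0.13 -0.02] w0.0137 q7 -2.057
 t32.06 [0.5353 0.1017 0.0492] F [-0.1 -2.9  5.9] M [-0.71  0.16 -0.03] w0.0139 q7 -2.057
open t32.77 [0.5349 0.1014 0.0485] F [ 0.1 -0.4 -0.2] M [-0.02  0.04 -0.  ] w0.0449 q7 -2.057
knob_grip wrist [276. 191.] 0.79 [0.53762462 0.10440017 0.098     ] 0.0016177296405625909 0.0630680861939786
knob_grip side [225. 198.] 0.75 [0.53727938 0.11203456 0.098     ] 0.002059265904604837 0.07069751707929181
tab_grip wrist [277.  70.] 0.86 [0.63180114 0.11299057 0.098     ] 0.0961783759722093 0.06192992320330168
tab_grip side [263. 185.] 0.98 [0.62059993 0.11329342 0.098     ] 0.08506766714082344 0.06338284842042033
 t34.27 [0.5361 0.1021 0.2096] F [ 0.7  0.9 -0.2] M [ 0.02 -0.02  0.03] w0.0451 q7 -1.940
```

View pics/z6.png

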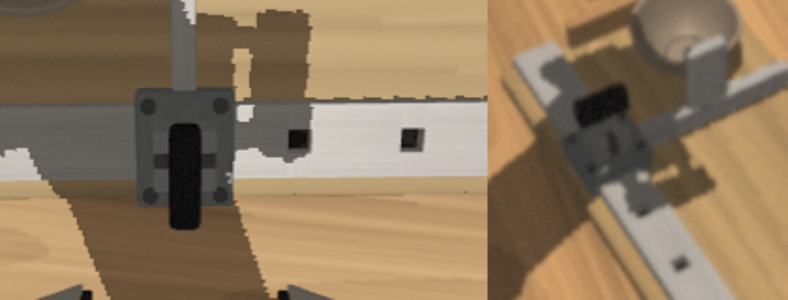

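The bar is back along x, the stop is at about 61 mm, and the lowering ended at the same tool height as the original home grip (0.049). To check, I'll touch the knob's top again: home gave 0.076, on the rail would give ~0.085.

```bash
cat > k.py <<'E'
from h import *
K2=KN+.060*BY
gripper_to(0.)
robot.move_l([*K2,.10],speed=.15)
hit=robot.move_l([*K2,.066],speed=.02,f_stop=4); s=rep("touch %s"%hit)
up(.15,.2); rep("clear")
if hit and s["tool_pos"][2]<.079: robot.wait(.3); robot.sign_off(); print("signed off")
E
python3 k.py
```

```text
touch True t37.16 [0.5365 0.1013 0.0759] F [-0.8 -0.2  6.9] M [-0.17  0.28  0.  ] w0.0005 q7 -2.034
clear t38.06 [0.5357 0.1009 0.2247] F [ 1.2 -0.2  0.2] M [0.   0.01 0.02] w0.0005 q7 -1.931
the job is handed in; nothing more can be done
signed off
```

The stop is now locked over the +y hole, on the bowl's side, and I handed the job in at about 38 s of the 69 s allowed. I parked the knob, slid the stop about 60 mm by its tab, twisted the knob back and let go.

**First attempt missed:** the fingers closed on nothing just above the knob. Pictures and a light touch on the knob's top showed that the real fingertips sit about 34 mm above the reported TCP. I corrected for that and every later grip held (13.5–14 mm on the knob, 12 mm on the tab).

**Last checks:**
- **Plunger home:** touching the knob's top gave TCP z 0.0759, the same as at the start when the plunger was home. On the rail it would have read about 0.085.
- **Stop position:** when I let go of the tab, the arm's position put the stop at 61.3 mm. The last wrist picture puts the tab at 61.9 mm (knob 63.1 mm), with the holes evenly spaced and the bar back along x. With the pin home, it should sit within the hole's play.
- **Bowl and cup:** both looked undisturbed in the pictures. I did not measure how far they might have shifted.

**Disagreements:**
- **Side camera:** the network's last reading put the knob at 71 mm and the tab at 63 mm. I discounted it because it conflicts with the wrist view and the touch.
- **Bowl detection:** the first bowl hit in the top view had actually landed on the cup. The side and wrist views agreed on the +y side.

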